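# Hold the field probe centred in the coil bore

### The job

Take a field reading in the middle of the coil: swing the grey dust cover on top of the coil well aside so that it is quite clear of the bore, then take the probe out of its blue parking tube by its black handle and lower it straight down the coil's bore, without the probe ever touching the coil or the cover, until the red mark on its stem is level with the coil's top face. Finish while holding it there, still, upright and centred in the bore; do not let go. Leave the sample bottle, the vial and the brass weight alone.

Things in the scene. Friction and masses are not known exactly. Their poses are not given: they have to be found in the camera images.
- coil: Fixed copper-wound coil: white bobbin (flanges 86 mm across) on a round aluminium base (112 mm diameter, 8 mm thick), 110 mm high overall. Origin at the centre of the underside, z up. A vertical bore of 20 mm diameter runs down its axis from the top face to 8 mm above the bench. Two terminals, up to 26 mm high, stand on the base at +x. Position and yaw vary.
- coil_mouth (a point): Centre of the bore at the level of the coil's top face, 110 mm above the bench.
- cover_hinge (a point): On the vertical pivot axis of the dust cover, at the level of the coil's top face, 33 mm from the bore axis in the coil's +y direction. The steel pivot pin stands 8.5 mm above the top face.
- cover (a joint): Dust cover angle, rad: 0 = its disc lies centred over the bore; grows clockwise seen from above (at coil yaw 0 the disc swings towards -x) to a stop at 1.75. Starts at 0 to 0.25. The bore is fully uncovered from about 0.8. A light friction hinge (about 0.4 N at the knob) leaves it where it is put.
- cover_knob (a point): Centre of the top of the cover's upright orange knob: 10 mm diameter, 25 mm high above the grey disc (29 mm diameter, upper side 5 mm above the coil's top face), so its top is 140 mm above the bench. It moves with the cover on a 33 mm radius about the hinge and can be pinched from above or pushed.
- parking_tube: Fixed upright blue parking tube, 25 mm outer and 14 mm inner diameter, top 122 mm above the bench, on a round dark foot of 72 mm diameter. Origin at the centre of the underside. Its position varies.
- probe: Loose field probe, about 80 g, upright in the parking tube, its collar on the tube's rim. Origin at the centre of the stem's tip, z up towards the handle. Steel stem 8 mm diameter from 0 to 110 mm, collar 30 mm diameter to 114 mm, black round handle 22 mm diameter from 114 to 164 mm with grey grip rings, blue cap to 167 mm. Parked, its tip is 12 mm above the bench.
- probe_tip (a point): Tip of the probe's stem (the probe's origin).
- probe_mark (a point): Centre of the 4 mm high red mark ring round the stem, 55 mm above the tip, on the probe's axis.
- sample_bottle: Bystander: white plastic sample bottle with black cap, 52 x 50 x 87 mm, upright, behind the work. Origin at the centre of the underside.
- vial: Bystander: small glass vial with white cap, 28 mm diameter, 65 mm high, upright, behind the work. Origin at the centre of the underside.
- brass_weight: Bystander: brass check weight with knob, 38 mm diameter, 45 mm high, between the coil and the parking tube. Origin at the centre of the underside.
Not all that is in view belongs to the job. Of the things that look like the probe, the middle-sized one is meant.

How it is judged:
By the outcome, as a careful person would: the job done as asked, in the order asked, and still so for the second after the job is handed in, while the arm keeps its last pose, push and grip.
It also fails if it takes over 58 s, if anything falls off the work surface, if the arm or the gripper's body presses on something with over 40 N, if the wrist force passes 120 N, or if a joint passes its speed limit or range.

### The arm

A 6-joint arm with a two-finger parallel gripper is mounted at the origin on a cart in front of the work surface, level with it; the furniture and walls round the work are solid. World frame = base frame: x ahead of the robot, y to its left, z up, the work surface at z = 0. Lengths are in m, angles in rad, forces in N, time in s.
With the tool pointing down it reaches from about 0.35 to 0.85 m from the base axis. Payload 8.1 kg.
Tool frame: the origin (TCP) lies at the very end of the fingers, on their centre line; the grasp point (between the pads) lies 19 mm behind it; z points along the fingers, y is the line along which they close (so a half turn about z gives the same grasp; the last joint's range is limited). The gripper opens to 93 mm and grips with 3 to 60 N. Pads are 15 mm wide; open, the fingers measure 128 mm over their backs; the gripper's body (75 mm by 188 mm) begins 65 mm behind the grasp point.
Start: joints at [-1.203, 0.13, 1.488, -0, 1.523, -0.085], TCP at [0.263, -0.54, 0.219] pointing down, gripper open.
Joint ranges: [-2.96, 2.96], [-0.89, 2.26], [0.02, 2.5], [-1.34, 4.48], [0, 2.73], [-2.66, 2.66]. Speed limits (rad/s): [2.39, 2.39, 2.79, 3.14, 3.14, 3.14].

### API

Orientations are given as a rotation vector (axis times angle).
In Python, from plant import robot gives the robot as it stands.
- The arm moves only by the tool play_rows, never from a script. Its argument "deltas" is one flat list of numbers, 5 for each row, row after row: the shift along the tool's x, y, z in mm, then the turn about the tool's z in degrees, then the finger opening in mm, from 0 to 93. A call has 1 to 10 rows; each row shifts and turns the commanded pose from where the row before left it, along the tool's axes as they then stand; what a row does not reach is not made up. A row lasts 1/12 s, in which the tool goes at most 41.7 mm and 7.16 degrees, less where a joint would pass 70% of its speed; a pose out of reach is approached as far as the arm can. A call with a gripper value outside its range is refused whole. The fingers move at their own pace and stop on an object; "newtons" is the grip in N (left out, the last holds). Time passes only in rows, so rows that do not move let the fingers close. It gives the time, the measured TCP pose, the force, the opening and the grip force at its end, in the units of the state.
- robot.read_state(): the state, without advancing time (a new reading comes with each control period).
- robot.read_camera(name): name is "scene" or "top" or "wrist"; returns a dict with "pixels" (480x640x3 uint8, blue, green, red), "mtx" (3x3 intrinsics, pixels), "D" ([k1, k2, p1, p2, k3] as OpenCV has them; the pictures are not rectified), "eye" and "rotation" of the camera in the world. Camera axes: x right, y up, looking along -z (the intrinsics and any distortion apply to the point x, -y, -z); pixel columns grow to the right and rows downward; lengths in m; the calibration is good to about 2 mm. A picture is of the moment at which its call begins. There is no depth.
- robot.close_job(): hands the job in; it is judged then, once.
The state is a dict: "t": time; "q": joint angles; "dq": joint speeds; "joint_torque": joint torques, N m; "tool_pos": TCP position; "orientation": TCP orientation; "force": force on the tool from outside, world axes, zero at the start; "wrist_torque": the same for the moment, N m; "opening": finger opening in m; "gripper_force": force on a finger pad.
Only numpy, scipy, OpenCV 4.12 (cv2) and the standard library are available. Lean on these libraries where they do the work, as an engineer would, in place of code of your own. Each camera call takes 0.05 s, during which the arm holds its last target. There are 200 camera calls.

## Working session

There is one attempt and no reset: what is moved stays moved. The work goes in short steps, Python scripts to look and compute and a tool call to move; the robot and the scene stay as the last step left them, time stands still between calls to the robot, and variables do not carry over. Pictures are saved under pics/ and viewed, at most 13 in all, crops included, and the job is handed in when it is done.

Besides the shell and the picture viewer there is one more tool, called as name(argument=value, ...), one argument or row to a line, values as JSON. play_rows: Moves the arm, as the interface text tells. Its arguments: {"type":"object","properties":{"deltas":{"type":"array"},"newtons":{"type":"number"}},"required":["deltas"]}

```bash
ls; mkdir -p pics
cat > h.py <<'E'
import numpy as np, cv2
from plant import robot
def ray(c,u,v):
    p=cv2.undistortPoints(np.array([[[u,v]]],float),np.array(c["mtx"],float),np.array(c["D"],float))[0,0]
    d=np.array(c["rotation"])@np.array([p[0],-p[1],-1.0]); return np.array(c["eye"]),d
def onz(c,u,v,z):
    e,d=ray(c,u,v); return e+d*(z-e[2])/d[2]
def proj(c,P):
    q=np.array(c["rotation"]).T@(np.array(P,float)-np.array(c["eye"])); q=np.array([q[0],-q[1],-q[2]])
    return cv2.projectPoints(q.reshape(1,1,3),np.zeros(3),np.zeros(3),np.array(c["mtx"],float),np.array(c["D"],float))[0].ravel()
def tri(*cr):
    A=np.zeros((3,3));b=np.zeros(3)
    for c,u,v in cr:
        e,d=ray(c,u,v);d=d/np.linalg.norm(d);M=np.eye(3)-np.outer(d,d);A+=M;b+=M@e
    return np.linalg.solve(A,b)
E
python3 - <<'E'
from h import *
import pickle
cs={n:robot.read_camera(n) for n in("scene","top")}
pickle.dump(cs,open("c0.pkl","wb"))
for n,c in cs.items():
    cv2.imwrite(f"pics/{n}0.png",c["pixels"]); print(n,c["eye"],c["rotation"],c["mtx"],c["D"])
s=robot.read_state();print(s["tool_pos"],s["orientation"],s["t"],s["opening"])
E
```

```text
pics
scene [-0.02762034 -0.44233396  0.57626432] [ 0.86087517 -0.54419746 -1.07978906] [[475.54845035   0.         324.00423201]
 [  0.         475.54845035 237.39392453]
 [  0.           0.           1.        ]] [0.04429378 0.         0.         0.         0.        ]
top [ 0.52393594 -0.15767435  1.0043168 ] [ 0.05722404 -0.03948793 -1.58108433] [[588.08381113   0.         306.98044884]
 [  0.         588.08381113 236.1087638 ]
 [  0.           0.           1.        ]] [-0.00503884  0.          0.          0.          0.        ]
[ 0.26233767 -0.53904891  0.21770109] [-3.05983419e+00 -7.04806300e-01  3.14427924e-04] 0.1 0.09302182365445616
```

```bash
sed -i 's/np.array(c\["rotation"\])/cv2.Rodrigues(np.array(c["rotation"],float))[0]/' h.py; grep -n Rodr h.py
```

```text
5:    d=cv2.Rodrigues(np.array(c["rotation"],float))[0]@np.array([p[0],-p[1],-1.0]); return np.array(c["eye"]),d
9:    q=cv2.Rodrigues(np.array(c["rotation"],float))[0].T@(np.array(P,float)-np.array(c["eye"])); q=np.array([q[0],-q[1],-q[2]])
```

View pics/scene0.png

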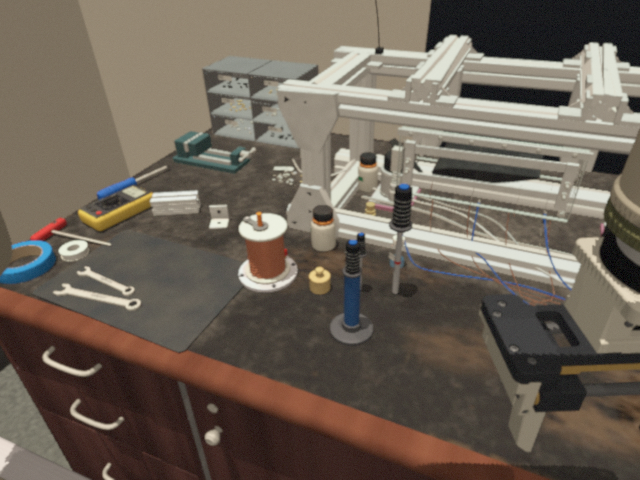

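View pics/top0.png

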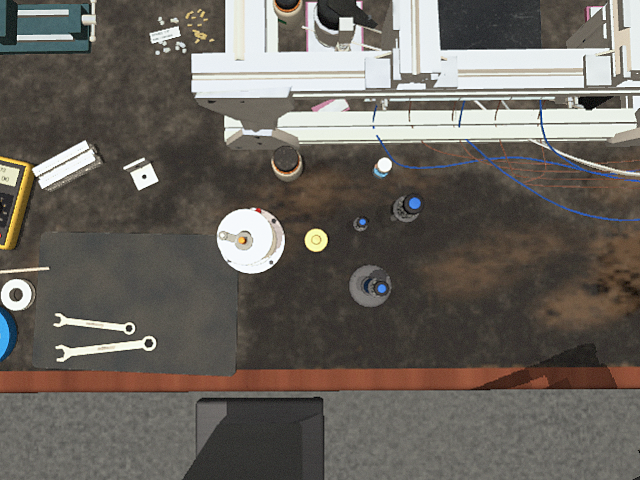

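The scene picture shows the coil at (265,250) with its orange knob at (259,217), and the brass weight at (319,281). Probe look-alikes are the large one at (401,225), scene / (412,203), top; the small one at (361,243) / (361,223); and the one in the blue tube at (352,270) / (381,288). I choose the one in the tube, since it is middle-sized and parked in blue. Next I check it in a crop and measure.

Run:
```python
from h import *
import pickle
cs=pickle.load(open("c0.pkl","rb")); S,T=cs["scene"],cs["top"]
def blobs(c,lo,hi,box,mn=4):
    x0,y0,x1,y1=box
    h=cv2.cvtColor(c["pixels"],cv2.COLOR_BGR2HSV)[y0:y1,x0:x1]
    m=cv2.inRange(h,lo,hi);n,l,st,ce=cv2.connectedComponentsWithStats(m)
    return [(st[i].tolist(),(ce[i]+[x0,y0]).round(1).tolist()) for i in range(1,n) if st[i,4]>=mn]
OR=((5,150,120),(20,255,255)); BL=((100,120,60),(125,255,255)); WH=((0,0,170),(180,50,255))
print("knobT",blobs(T,*OR,(215,205,290,275))); print("knobS",blobs(S,*OR,(245,205,275,232)))
print("blueT",blobs(T,*BL,(340,190,430,310))); print("blueS",blobs(S,*BL,(335,180,415,335)))
print("whT",blobs(T,*WH,(210,200,295,280),200))
print(robot.read_state()["t"])
a=cv2.resize(T["pixels"][200:280,210:330],(480,320),interpolation=cv2.INTER_CUBIC)
b=cv2.resize(T["pixels"][190:310,340:430],(240,320),interpolation=cv2.INTER_CUBIC)
d=cv2.resize(S["pixels"][205:300,230:350],(404,320),interpolation=cv2.INTER_CUBIC)[:, :360]
e=cv2.resize(S["pixels"][180:345,325:420],(184,320),interpolation=cv2.INTER_CUBIC)
z=np.zeros((320,176,3),np.uint8)
cv2.imwrite("pics/crop.png",cv2.resize(np.vstack([np.hstack([a,b]),np.hstack([d,e,z])]),(675,600)))
```

```text
knobT [([24, 32, 6, 7, 19], [241.9, 240.1])]
knobS [([11, 7, 6, 14, 49], [259.0, 218.3])]
blueT [([69, 7, 12, 12, 118], [414.3, 202.7]), ([19, 29, 7, 6, 34], [362.1, 221.4]), ([37, 94, 9, 9, 63], [381.3, 288.1]), ([25, 96, 2, 4, 7], [365.6, 287.3])]
blueS [([64, 4, 10, 6, 50], [403.5, 186.7]), ([24, 53, 5, 3, 13], [361.0, 234.2]), ([13, 60, 10, 6, 41], [352.5, 242.2]), ([10, 97, 15, 49, 635], [351.4, 300.5])]
whT [([7, 8, 68, 66, 3292], [250.2, 240.1])]
0.1
```

View pics/crop.png

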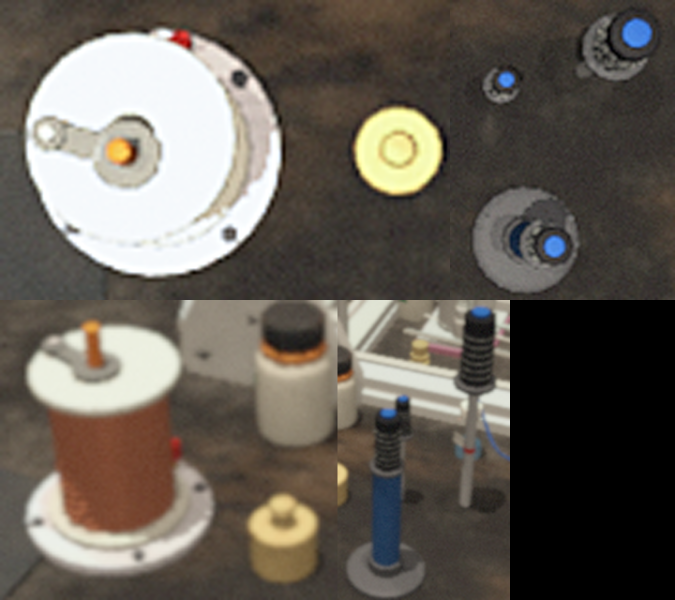

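The crop confirms the choice: the tube holds the middle-sized probe. The knob is near the bore centre, the pivot pin is to its left in the top view, and the red terminal is on the far side.

Run:
```python
from h import *
import pickle
cs=pickle.load(open("c0.pkl","rb")); S,T=cs["scene"],cs["top"]
r=lambda x:np.round(np.array(x)*1000,1)
print("knob tri",r(tri((T,241.9,240.1),(S,259,213))), "top plane",r(onz(T,241.9,240.1,.140)), "scene topofknob",r(onz(S,259.2,212.5,.140)))
print("pin",r(onz(T,222.5,235.2,.1185)))
# flange ellipse in both views
for n,c,box in(("top",T,(210,200,295,280)),("scene",S,(230,208,300,250))):
    x0,y0,x1,y1=box
    g=c["pixels"][y0:y1,x0:x1]; h=cv2.cvtColor(g,cv2.COLOR_BGR2HSV)
    m=cv2.inRange(h,(0,0,215 if n=="top" else 150),(180,40,255))
    co=max(cv2.findContours(m,cv2.RETR_EXTERNAL,cv2.CHAIN_APPROX_NONE)[0],key=cv2.contourArea)
    P=np.array([onz(c,*(p[0]+[x0,y0]),.110)[:2] for p in co])
    # robust circle r=43 mm
    from scipy.optimize import least_squares
    f=least_squares(lambda p:np.hypot(P[:,0]-p[0],P[:,1]-p[1])-.043,P.mean(0),loss="soft_l1",f_scale=.001)
    print(n,"flange",r(f.x),"med res",r(np.median(abs(f.fun))),len(P))
print("cap mid T",r(onz(T,381.3,288.1,.179)),"S",r(onz(S,352.5,241.5,.179)),"tri",r(tri((T,381.3,288.1),(S,352.5,242))))
print("foot T",r(onz(T,370,286.5,.004)),"foot S",r(onz(S,351.5,328,.004)))
print("big",r(tri((T,414.3,202.7),(S,403.5,186.7))),"small",r(tri((T,362.1,221.4),(S,361,234.2))),"bottle",r(onz(T,287,159,.087)),"vial",r(tri((T,383,164),(S,370,206))),"weight",r(onz(T,316,238.5,.045)))
s=robot.read_state();print(cv2.Rodrigues(np.array(s["orientation"]))[0].round(3))
w=robot.read_camera("wrist");R=cv2.Rodrigues(np.array(w["rotation"]))[0];Rt=cv2.Rodrigues(np.array(s["orientation"]))[0]
print("cam in tool",r(Rt.T@(np.array(w["eye"])-s["tool_pos"])),(Rt.T@R).round(3).tolist(),w["mtx"][0,0])
```

```text
knob tri [572.4 -52.5 141.2] top plane [572.4 -52.2 140. ] scene topofknob [575.7 -51.  140. ]
pin [581.3 -20.2 118.5]
top flange [575.2 -59.2] med res 6.9 358
scene flange [579.3 -53.8] med res 1.4 151
cap mid T [ 500.9 -251.7  179. ] S [ 501.3 -251.8  179. ] tri [ 500.9 -251.8  178.4]
foot T [ 498.9 -252.5    4. ] foot S [ 501.6 -252.5    4. ]
big [ 615.5 -293.1  218.5] small [ 599.4 -231.2  124.1] bottle [ 702.6 -117.4   87. ] vial [ 673.4 -242.7  144.6] weight [ 579.  -161.9   45. ]
[[ 0.899  0.437 -0.001]
 [ 0.437 -0.899  0.002]
 [ 0.    -0.002 -1.   ]]
cam in tool [  65.8    0.2 -166.9] [[-0.0, 0.971, 0.239], [1.0, 0.001, -0.001], [-0.001, 0.239, -0.971]] 418.3537711774175
```

play_rows(
  deltas=[12,-7,-1,0,60,24,-15,-1,0,40,25,-15,-1,0,40,25,-15,-1,0,40,25,-15,-1,0,40,25,-15,-1,0,40,25,-15,-1,0,40,25,-15,-1,0,40,25,-15,-1,0,40,25,-15,-1,0,40],
  newtons=5,
)

```text
t: 0.98
tool_pos: [0.4133, -0.3064, 0.2287]
orientation: [-3.061, -0.705, -0.0]
force: [1.4, -1.5, -0.3]
opening: 0.0402
gripper_force: 0.0
```

play_rows(
  deltas=[25,-15,0,0,40,25,-15,0,0,40,25,-15,0,0,40,25,-15,0,0,40,25,-15,0,0,40,25,-15,0,0,40,25,-15,0,0,40,25,-15,0,0,40,25,-15,0,0,40,25,-15,0,0,40],
)

```text
t: 1.82
tool_pos: [0.572, -0.0621, 0.2286]
orientation: [-3.061, -0.706, 0.0]
force: [-0.2, -0.9, 0.3]
opening: 0.0402
gripper_force: 0.0
```

play_rows(
  deltas=[8,-8,0,0,40,0,0,0,0,40,0,0,0,0,40],
)

```text
t: 2.07
tool_pos: [0.575, -0.0532, 0.2284]
orientation: [3.061, 0.708, -0.001]
force: [-0.2, -0.5, 0.2]
opening: 0.0406
gripper_force: 0.0
```

Run:
```python
from h import *
import pickle
w=robot.read_camera("wrist");pickle.dump(w,open("w1.pkl","wb"));cv2.imwrite("pics/w1.png",w["pixels"])
s=robot.read_state();print(s["t"],s["tool_pos"],cv2.Rodrigues(np.array(s["orientation"]))[0].round(3).tolist(),s["force"],s["q"])
for n,p in(("pin",(.581,-.020,.1185)),("mouth",(.579,-.0535,.11)),("knob",(.5725,-.052,.14))):print(n,proj(w,p))
```

```text
2.1167 [ 0.57481556 -0.05406367  0.2284729 ] [[0.899, 0.438, -0.001], [0.438, -0.899, -0.0], [-0.001, 0.0, -1.0]] [-0.54438709  0.08624829  0.0731876 ] [-1.82179587e-01  6.60429840e-02  1.53891527e+00 -6.03387233e-04
  1.53725427e+00  9.35488347e-01]
pin [286.57057302 202.71121762]
mouth [330.15856117 224.07027759]
knob [323.79171822 242.2683303 ]
```

View pics/w1.png

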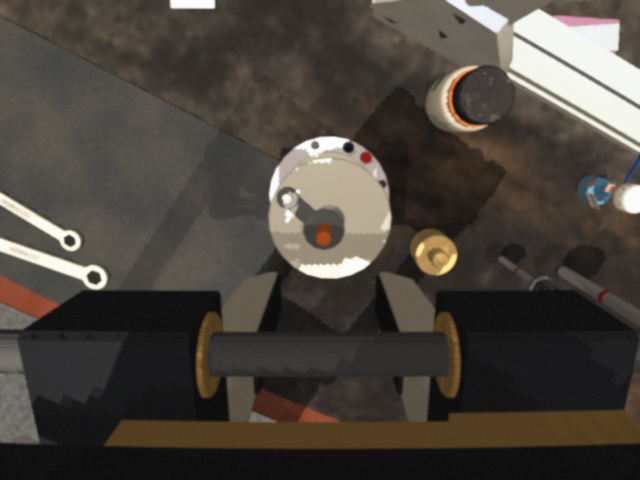

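The wrist view shows the pin at (287,199), the knob top at about (323,239) and the flange centre near (330,222), all within 3 px of prediction. I lower over the knob and pinch it.

play_rows(
  deltas=[0,-3,8,0,36,0,0,14,0,36,0,0,14,0,36,0,0,14,0,36,0,0,14,0,36,0,0,14,0,36,0,0,12,0,36,0,0,10,0,36,0,0,6,0,36,0,0,0,0,36],
)

```text
t: 2.95
tool_pos: [0.573, -0.0512, 0.1209]
orientation: [-3.061, -0.704, 0.004]
force: [-0.2, 0.3, 1.3]
opening: 0.0359
gripper_force: 0.0
```

play_rows(
  deltas=[0,0,0,0,25,0,0,0,0,15,0,0,0,0,8,0,0,0,0,6,0,0,0,0,6,0,0,0,0,6],
  newtons=5,
)

```text
t: 3.45
tool_pos: [0.5747, -0.0507, 0.1233]
orientation: [3.061, 0.705, 0.002]
force: [0.5, 1.9, 2.2]
opening: 0.0097
gripper_force: 5.0
```

play_rows(
  deltas=[-2.5,-2.5,0,0,6,-2.5,-2.5,0,0,6,-2,-2.8,0,0,6,-1.8,-2.9,0,0,6,-1.3,-3.2,0,0,6,-1.2,-3.3,0,0,6,-0.6,-3.4,0,0,6,-0.5,-3.5,0,0,6,0,0,0,0,6],
)

```text
t: 4.2
tool_pos: [0.5519, -0.0339, 0.1225]
orientation: [-3.061, -0.706, 0.001]
force: [-0.9, -0.8, 3.7]
opening: 0.0096
gripper_force: 5.0
```

play_rows(
  deltas=[0,-3.4,0,0,6,0.3,-3.4,0,0,6,0.8,-3.3,0,0,6,0.9,-3.3,0,0,6,1,-2,0,0,6,0,0,0,0,6,0,0,0,0,6],
)

```text
t: 4.78
tool_pos: [0.5482, -0.019, 0.1224]
orientation: [-3.061, -0.706, 0.001]
force: [-0.7, 0.9, 0.2]
opening: 0.0101
gripper_force: 5.0
```

play_rows(
  deltas=[0,0,0,0,20,0,0,0,0,34,0,0,-5,0,34,0,0,-15,0,34,0,0,-22,0,34,0,0,-22,0,34,3,13,-22,0,60,3,15,-20,0,60,3,15,0,0,60,0,0,0,0,60],
)

```text
t: 5.62
tool_pos: [0.5774, -0.0564, 0.2311]
orientation: [3.06, 0.702, 0.006]
force: [0.2, -0.5, -0.5]
opening: 0.0561
gripper_force: 0.0
```

Run:
```python
from h import *
import pickle
for n in("wrist","top"):
    w=robot.read_camera(n);pickle.dump(w,open(n+"2.pkl","wb"))
    if n=="wrist":a=cv2.resize(w["pixels"][120:300,240:420],(400,400),interpolation=cv2.INTER_CUBIC);print(proj(w,(.579,-.0535,.11)))
    else:b=cv2.resize(w["pixels"][200:280,210:290],(400,400),interpolation=cv2.INTER_CUBIC)
cv2.imwrite("pics/c2.png",np.hstack([a,b]))
s=robot.read_state();print(s["t"],s["tool_pos"])
```

```text
[323.98785388 225.144127  ]
5.7167 [ 0.57516498 -0.05441653  0.22846909]
```

View pics/c2.png

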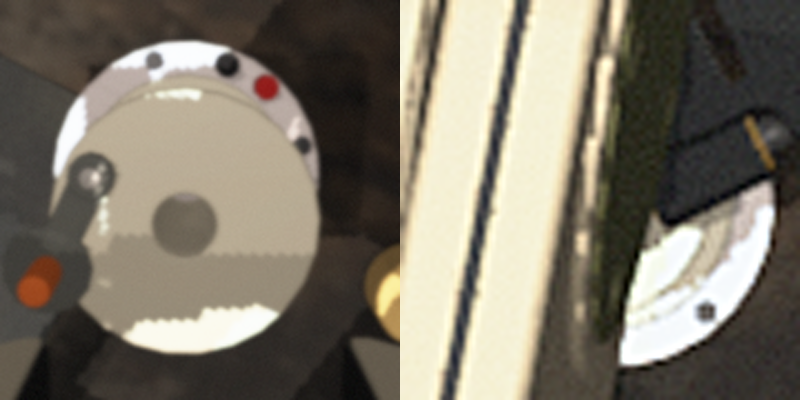

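The wrist crop shows the cover swung right aside, with the knob at crop (35,285) and the bore at crop (185,222), i.e. pixel (323,220), fully clear. I measure the bore now that the arm is still.

```bash
cat >> h.py <<'E'
def bore(c,box,lo,hi,z=.110):
    x0,y0,x1,y1=box; g=cv2.GaussianBlur(cv2.cvtColor(c["pixels"],cv2.COLOR_BGR2GRAY),(3,3),0)[y0:y1,x0:x1]
    m=cv2.inRange(g,lo,hi); co=max(cv2.findContours(m,cv2.RETR_EXTERNAL,cv2.CHAIN_APPROX_NONE)[0],key=cv2.contourArea)
    e=cv2.fitEllipse(co); u=(e[0][0]+x0,e[0][1]+y0); return u,e[1],onz(c,*u,z)*1000
E
python3 - <<'E'
from h import *
import pickle
w=robot.read_camera("wrist");S=robot.read_camera("scene");pickle.dump((w,S),open("ws3.pkl","wb"))
g=cv2.cvtColor(w["pixels"],cv2.COLOR_BGR2GRAY)
print(g[200:245:3,324],g[220,300:350:3]);
print(bore(w,(300,195,350,248),0,130))
print(proj(S,(.579,-.0535,.11)));u,v=proj(S,(.579,-.0535,.11)).astype(int)
gs=cv2.cvtColor(S["pixels"],cv2.COLOR_BGR2GRAY);print(gs[v-10:v+11:2,u-16:u+17:2])
s=robot.read_state();print(s["t"],s["tool_pos"])
E
```

```text
[174 172 138 108 103 101 102 105 105 102 104 122 143 143 143] [174 174 173 173 149  99  99 103 104 108 107 108 106 103 133 172 174]
((327.08528327941895, 219.81972885131836), (26.749637603759766, 28.695024490356445), array([581.02481023, -51.40119421, 110.        ]))
[262.9960492  226.15344131]
[[ 85  85 103 139 147 147 149 150 148 149 149 150 148 149 149 147 139]
 [113 107 103 144 149 148 150 149 149 148 149 149 148 149 150 150 150]
 [ 84  83  87 139 150 150 149 150 150 152 149 151 150 149 152 149 148]
 [ 79  91 123 144 149 150 148 148 147 148 147 152 151 148 147 148 150]
 [ 99 136 148 151 151 151 143 134 135 136 137 144 150 148 150 152 151]
 [138 150 147 145 146 140 125 132 135 135 133 139 149 148 147 148 149]
 [121 133 131 131 130 130 122 127 135 136 134 142 138 131 133 134 132]
 [121 127 129 127 127 126 126 130 128 126 129 127 127 126 129 130 130]
 [128 126 129 127 128 127 130 127 128 130 132 129 130 133 134 130 129]
 [126 126 128 131 130 132 135 132 163 186 188 180 189 210 214 200 155]
 [135 130 153 193 195 204 207 209 213 218 218 221 229 231 222 193 147]]
5.8167 [ 0.57450913 -0.05368837  0.22769788]
```

play_rows(
  deltas=[-8,8,0,0,60,-16,15,0,0,60,-20,19,0,0,60,-21,20,0,0,60,-21,20,0,0,60,-21,20,0,0,60,-20,19,0,0,60,-16,15,0,0,60,-10,10,0,0,60,0,0,0,0,60],
)

```text
t: 6.65
tool_pos: [0.5001, -0.2548, 0.2282]
orientation: [3.062, 0.701, -0.002]
force: [-0.3, 0.3, -0.5]
opening: 0.0603
gripper_force: 0.0
```

play_rows(
  deltas=[0,0,0,0,60,0,0,0,0,60],
)

```text
t: 6.82
tool_pos: [0.5018, -0.2516, 0.2284]
orientation: [-3.061, -0.706, -0.0]
force: [0.8, 1.0, 0.6]
opening: 0.06
gripper_force: 0.0
```

Run:
```python
from h import *
import pickle
w=robot.read_camera("wrist");S=robot.read_camera("scene");T=robot.read_camera("top")
s=robot.read_state();print(s["t"],s["tool_pos"])
pickle.dump((w,S,T),open("wst4.pkl","wb"))
print("capW",proj(w,(.501,-.252,.179)),"boreS",proj(S,(.580,-.0525,.11)))
h=cv2.cvtColor(w["pixels"],cv2.COLOR_BGR2HSV);m=cv2.inRange(h,(100,120,50),(125,255,255))
n,l,st,ce=cv2.connectedComponentsWithStats(m)
for i in range(1,n):
    if st[i,4]>60:print(st[i],ce[i],onz(w,*ce[i],.179)*1000)
gs=cv2.cvtColor(S["pixels"],cv2.COLOR_BGR2GRAY)
a=cv2.resize(w["pixels"],(480,360));b=cv2.resize(S["pixels"][205:265,230:300],(420,360),interpolation=cv2.INTER_CUBIC)[:,:320]
b2=cv2.resize(T["pixels"][200:280,210:300],(270,240),interpolation=cv2.INTER_CUBIC)
z=np.zeros((240,800,3),np.uint8);z[:,:270]=b2;z[:,300:700]=cv2.resize(S["pixels"][180:340,240:507],(400,240))
cv2.imwrite("pics/c4.png",np.vstack([np.hstack([a,b]),z]))
```

```text
6.9667 [ 0.50207605 -0.25138248  0.22860714]
capW [327.22366342 259.31696224] boreS [262.77990666 225.75458234]
[483   3  47  49 232] [502.71982759  30.90948276] [ 641.59873676 -277.95176963  179.        ]
[633  31   7  76 129] [637.82945736  60.82945736] [ 661.10760758 -346.10266929  179.        ]
[523  62  43  41 839] [547.50178784  81.35280095] [ 631.67628827 -310.10653063  179.        ]
[570  68  51  20 180] [595.34444444  77.6       ] [ 644.32164292 -330.97162399  179.        ]
[360  70  16  16  86] [367.45348837  77.5       ] [ 593.29156314 -229.06537841  179.        ]
[314 194  29  21 412] [328.19660194 203.85194175] [ 528.47437012 -239.21126192  179.        ]
[317 245  24  23 428] [327.95560748 256.        ] [ 502.85330843 -251.53798253  179.        ]
```

View pics/c4.png

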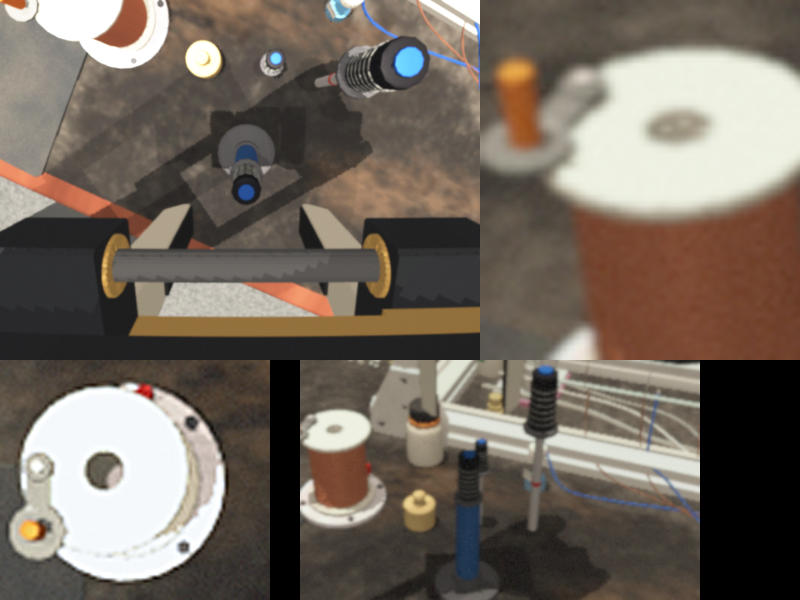

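The wrist view shows the handle cap centred between the fingers at panel (246,190). The scene panel shows the bore at (263,226) and the top panel at (244.7,236.7), uncovered. I lower onto the handle.

play_rows(
  deltas=[0,0,5,0,60,0,0,12,0,60,0,0,14,0,60,0,0,14,0,60,0,0,14,0,60,0,0,14,0,60,0,0,12,0,60,0,0,8,0,60,0,0,4,0,60,0,0,0,0,60],
)

```text
t: 7.8
tool_pos: [0.501, -0.252, 0.1302]
orientation: [-3.06, -0.705, 0.002]
force: [-0.2, 0.6, -0.8]
opening: 0.06
gripper_force: 0.0
```

Run:
```python
from h import *
import pickle
w,S,T=pickle.load(open("wst4.pkl","rb"))
print("T",bore(T,(236,228,254,246),0,200));print("S",bore(S,(255,221,271,231),0,200),onz(S,263,226,.11)*1000)
print("Tcap",onz(T,381.3,288.1,.179)*1000)
s=robot.read_state();print(s["t"],s["tool_pos"],s["force"])
```

```text
T ((244.04015827178955, 236.2589817047119), (11.892221450805664, 13.021608352661133), array([579.88997979, -51.8480235 , 110.        ]))
S ((262.4962158203125, 225.59091520309448), (5.271144390106201, 9.523143768310547), array([580.28277916, -51.76254235, 110.        ])) [579.44163548 -53.26119208 110.        ]
Tcap [ 500.88057643 -251.66959746  179.        ]
7.8 [ 0.50100414 -0.25198829  0.13024223] [-0.22201005  0.61606394 -0.75758387]
```

play_rows(
  deltas=[0,0,0,0,40,0,0,0,0,25,0,0,0,0,18,0,0,0,0,18,0,0,0,0,18,0,0,0,0,18],
  newtons=30,
)

```text
t: 8.3
tool_pos: [0.5018, -0.2526, 0.132]
orientation: [3.061, 0.705, 0.001]
force: [-0.7, -0.1, 0.5]
opening: 0.0247
gripper_force: 0.0
```

play_rows(
  deltas=[0,0,-3,0,18,0,0,-8,0,18,0,0,-12,0,18,0,0,-16,0,18,0,0,-20,0,18,0,0,-22,0,18,0,0,-22,0,18,0,0,-22,0,18,0,0,-20,0,18,0,0,-10,0,18],
)

```text
t: 9.13
tool_pos: [0.5026, -0.2531, 0.2914]
orientation: [3.058, 0.704, 0.006]
force: [0.6, -0.6, -0.2]
opening: 0.0212
gripper_force: 30.0
```

play_rows(
  deltas=[0,0,-5,0,18,0,0,0,0,18,0,0,0,0,18],
)

```text
t: 9.38
tool_pos: [0.5014, -0.2523, 0.2909]
orientation: [-3.061, -0.705, 0.001]
force: [-0.6, -0.3, -0.4]
opening: 0.0216
gripper_force: 30.0
```

The fingers were still closing as the lift began, so I check the grip height and whether the probe is upright.

```bash
cat >> h.py <<'E'
def red(c,box):
    x0,y0,x1,y1=box;h=cv2.cvtColor(c["pixels"],cv2.COLOR_BGR2HSV)[y0:y1,x0:x1]
    m=cv2.inRange(h,(0,110,60),(6,255,255))|cv2.inRange(h,(172,110,60),(180,255,255))
    n,l,st,ce=cv2.connectedComponentsWithStats(m);return [(st[i].tolist(),(ce[i]+[x0,y0]).round(1).tolist()) for i in range(1,n) if st[i,4]>5]
E
python3 - <<'E'
from h import *
import pickle
w=robot.read_camera("wrist");S=robot.read_camera("scene");T=robot.read_camera("top");pickle.dump((w,S,T),open("wst5.pkl","wb"))
s=robot.read_state();p=np.array(s["tool_pos"]);print(s["t"],p,s["opening"])
tip=p-[0,0,.119]
for n,c in(("w",w),("S",S)):print(n,"tip",proj(c,tip),"mark",proj(c,tip+[0,0,.055]),"cap",proj(c,tip+[0,0,.167]))
print("redS",red(S,(300,100,420,340)),"redW",red(w,(250,100,420,400)))
u,v=proj(S,tip+[0,0,.055]).astype(int)
a=cv2.resize(w["pixels"],(480,360));b=cv2.resize(S["pixels"][v-90:v+90,u-80:u+80],(320,360))
cv2.imwrite("pics/c5.png",np.hstack([a,b]));print(u,v)
E
```

```text
9.5333 [ 0.50104222 -0.25216173  0.28995911] 0.021505653839091397
w tip [326.86171389 228.88601175] mark [326.66713849 250.34303765] cap [325.79078645 347.29952046]
S tip [352.58880679 246.15275466] mark [353.14791402 214.00868831] cap [354.51752602 137.91921937]
redS [([52, 115, 3, 3, 8], [352.9, 215.9]), ([95, 162, 5, 3, 11], [397.0, 262.6])] redW [([70, 140, 16, 7, 38], [327.9, 242.4])]
353 214
```

View pics/c5.png

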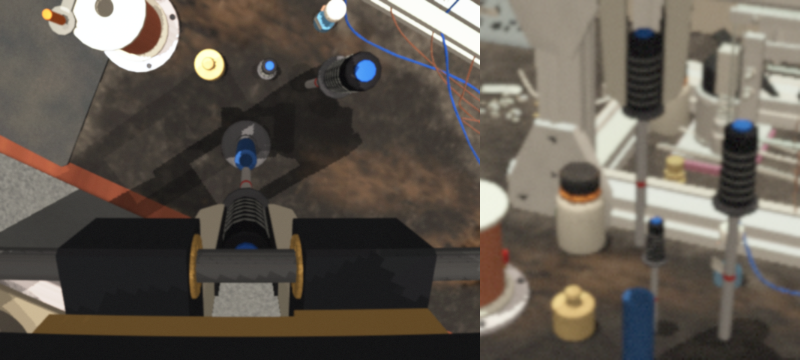

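The scene panel shows the probe hanging upright, its red mark at crop (640,184), i.e. pixel (353,216), about 3 mm lower in the hand than planned. The grip is sound, so I move above the bore.

play_rows(
  deltas=[8,-7,0,0,18,16,-15,0,0,18,20,-18,0,0,18,21,-19,0,0,18,21,-19,0,0,18,21,-19,0,0,18,20,-18,0,0,18,16,-15,0,0,18,10,-10,0,0,18,5.5,-5.5,0,0,18],
)

```text
t: 10.37
tool_pos: [0.5807, -0.05, 0.291]
orientation: [-3.06, -0.708, 0.001]
force: [-0.1, -0.4, -0.5]
opening: 0.0216
gripper_force: 30.0
```

play_rows(
  deltas=[0,0,0,0,18,0,0,0,0,18,0,0,0,0,18,0,0,0,0,18],
)

```text
t: 10.7
tool_pos: [0.5802, -0.0535, 0.2916]
orientation: [3.062, 0.703, -0.0]
force: [0.6, -0.3, -0.4]
opening: 0.0217
gripper_force: 30.0
```

Run:
```python
from h import *
import pickle
w=robot.read_camera("wrist");S=robot.read_camera("scene");T=robot.read_camera("top");pickle.dump((w,S,T),open("wst6.pkl","wb"))
s=robot.read_state();p=np.array(s["tool_pos"]);print(s["t"],p,s["opening"])
tip=p-[0,0,.1225]
for n,c in(("w",w),("S",S)):print(n,"tip",proj(c,tip),"mark",proj(c,tip+[0,0,.055]),"cap",proj(c,tip+[0,0,.167]),"bore",proj(c,(.5799,-.052,.11)))
print("redS",red(S,(220,100,320,340)),"redW",red(w,(290,160,370,300)))
a=cv2.resize(w["pixels"][150:300,250:400],(400,400),interpolation=cv2.INTER_CUBIC)
b=cv2.resize(S["pixels"][100:250,200:350],(400,400),interpolation=cv2.INTER_CUBIC)
cv2.imwrite("pics/c6.png",np.hstack([a,b]))
```

```text
10.85 [ 0.58035852 -0.05318434  0.29172959] 0.021236116798675632
w tip [326.86528386 227.49003964] mark [326.76590336 248.41164182] cap [326.32349357 342.09717361] bore [325.44345344 211.89874261]
S tip [259.98645612 196.93945244] mark [256.71742659 167.95030821] cap [249.07320199 100.82370922] bore [262.50751553 225.72697832]
redS [([35, 67, 5, 2, 10], [257.0, 167.5]), ([64, 148, 4, 8, 25], [285.4, 251.6])] redW [([64, 0, 8, 3, 21], [357.4, 160.9]), ([33, 80, 10, 4, 25], [327.4, 241.5])]
```

View pics/c6.png

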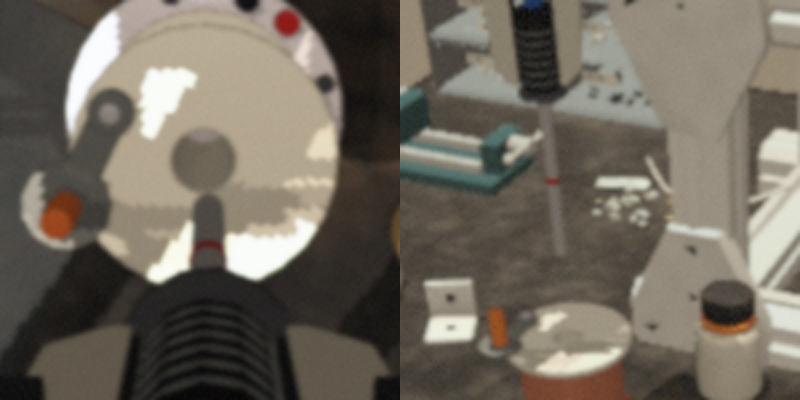

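Wrist panel: the tip is at crop (208,200), the bore at (203,159) and the knob is clear. Scene panel: the stem is straight, with the mark at (553,181) and the tip at (559,252). Lean along tool x is poorly seen from here, so I turn the tool to show it to the scene camera.

play_rows(
  deltas=[0,0,0,-5,18,0,0,0,-7,18,0,0,0,-7,18,0,0,0,-7,18,0,0,0,-7,18,0,0,0,-7,18,0,0,0,-7,18,0,0,0,-7,18,0,0,0,-5,18,0,0,0,-4,18],
)

```text
t: 11.68
tool_pos: [0.5804, -0.0528, 0.2917]
orientation: [2.237, 2.205, 0.0]
force: [-0.2, 0.6, -0.4]
opening: 0.0213
gripper_force: 30.0
```

play_rows(
  deltas=[0,0,0,0,18,0,0,0,0,18,0,0,0,0,18,0,0,0,0,18],
)

```text
t: 12.02
tool_pos: [0.5805, -0.0525, 0.2917]
orientation: [2.244, 2.199, 0.0]
force: [-0.3, -0.5, -0.4]
opening: 0.0212
gripper_force: 30.0
```

Run:
```python
from h import *
import pickle
w=robot.read_camera("wrist");S=robot.read_camera("scene");pickle.dump((w,S),open("ws7.pkl","wb"))
s=robot.read_state();p=np.array(s["tool_pos"]);print(s["t"],p,s["opening"]);R=cv2.Rodrigues(np.array(s["orientation"]))[0];print(R.round(3))
tip=p-[0,0,.1225]
for n,c in(("w",w),("S",S)):print(n,"tip",proj(c,tip),"mark",proj(c,tip+[0,0,.055]),"bore",proj(c,(.5799,-.052,.11)))
print("redS",red(S,(220,100,320,230)),"redW",red(w,(290,160,370,300)))
a=cv2.resize(w["pixels"][150:300,250:400],(400,400),interpolation=cv2.INTER_CUBIC)
b=cv2.resize(S["pixels"][110:240,210:340],(400,400),interpolation=cv2.INTER_CUBIC)
cv2.imwrite("pics/c7.png",np.hstack([a,b]))
# stem axis in both scene images: edges per row by strongest gradients
for nm,Q in(("before",pickle.load(open("wst6.pkl","rb"))[1]),("after",S)):
    g=cv2.cvtColor(Q["pixels"],cv2.COLOR_BGR2GRAY).astype(float)
    for v in range(142,196,4):
        c=np.interp(v,[168,196.9],[256.7,260]) if v>=168 else 256.7-(168-v)*.113
        xs=int(round(c));seg=g[v-1:v+2,xs-9:xs+10].mean(0);print(nm,v,xs-9,seg.round().astype(int).tolist())
```

```text
12.1167 [ 0.58052105 -0.05237632  0.2916473 ] 0.021610673274027763
[[ 0.02  1.    0.  ]
 [ 1.   -0.02 -0.  ]
 [-0.    0.   -1.  ]]
w tip [327.76312912 227.21616068] mark [327.74201654 248.10056575] bore [327.03576349 211.36592739]
S tip [259.62652912 196.85162216] mark [256.34460539 167.87467629] bore [262.50751553 225.72697832]
redS [([34, 67, 5, 2, 10], [256.0, 167.5])] redW [([33, 80, 10, 4, 24], [327.4, 241.5])]
before 142 245 [82, 83, 81, 83, 84, 86, 89, 102, 106, 109, 106, 103, 106, 112, 115, 116, 118, 123, 126]
before 146 245 [81, 80, 79, 79, 77, 80, 84, 96, 105, 108, 107, 100, 91, 85, 85, 86, 85, 86, 88]
before 150 246 [121, 118, 114, 115, 140, 164, 160, 136, 114, 109, 102, 92, 80, 76, 74, 74, 73, 73, 77]
before 154 246 [190, 178, 154, 127, 116, 100, 91, 98, 105, 110, 107, 99, 86, 78, 76, 76, 74, 74, 72]
before 158 247 [92, 87, 80, 79, 79, 83, 88, 99, 108, 108, 102, 89, 76, 71, 73, 73, 72, 72, 77]
before 162 247 [54, 65, 77, 80, 79, 81, 84, 96, 105, 109, 105, 98, 83, 75, 72, 75, 75, 75, 77]
before 166 247 [87, 90, 92, 91, 90, 88, 84, 84, 89, 95, 93, 88, 76, 70, 69, 69, 68, 69
[... 1307 characters left out ...]
6, 93, 84, 74, 71, 71, 73, 70, 71, 70, 71]
after 170 248 [92, 94, 94, 95, 95, 92, 95, 98, 100, 96, 84, 76, 75, 75, 75, 75, 73, 75, 74]
after 174 248 [84, 82, 81, 84, 85, 88, 96, 104, 108, 105, 96, 88, 82, 81, 78, 77, 76, 74, 76]
after 178 249 [79, 79, 78, 78, 80, 87, 100, 107, 105, 100, 90, 79, 77, 78, 78, 82, 81, 82, 81]
after 182 249 [80, 77, 76, 77, 78, 82, 95, 105, 109, 105, 95, 87, 83, 81, 83, 83, 86, 89, 91]
after 186 250 [79, 78, 79, 81, 81, 90, 101, 107, 107, 102, 90, 84, 83, 85, 83, 84, 82, 85, 88]
after 190 250 [85, 86, 88, 88, 87, 89, 98, 105, 108, 104, 95, 86, 83, 82, 80, 78, 78, 80, 86]
after 194 251 [90, 91, 87, 87, 88, 93, 100, 105, 103, 98, 90, 86, 84, 83, 82, 81, 83, 84, 86]
```

View pics/c7.png

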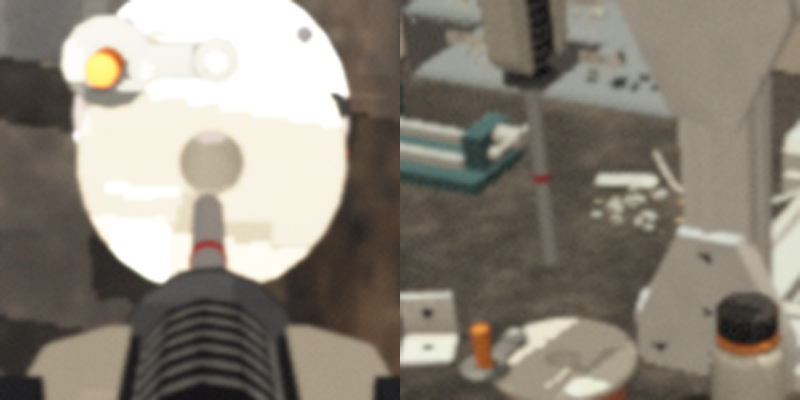

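The stem shifted evenly, about 0.8 px along its whole length, after the turn, so the probe is upright in both directions. The bore is clear in both panels, so I lower to just above the mouth and compare tip and bore directly.

play_rows(
  deltas=[0,0,4,0,18,0,0,7,0,18,0,0,8,0,18,0,0,8,0,18,0,0,8,0,18,0,0,7,0,18,0,0,5,0,18,0,0,3,0,18,0,0,0,0,18,0,0,0,0,18],
)

```text
t: 12.95
tool_pos: [0.5805, -0.0523, 0.2417]
orientation: [-2.242, -2.201, -0.0]
force: [0.1, -0.6, 0.3]
opening: 0.0215
gripper_force: 30.0
```

play_rows(
  deltas=[0,0,0,0,18,0,0,0,0,18,0,0,0,0,18],
)

```text
t: 13.2
tool_pos: [0.5808, -0.0524, 0.2422]
orientation: [2.241, 2.2, 0.001]
force: [-1.1, 0.0, -0.6]
opening: 0.0217
gripper_force: 30.0
```

Run:
```python
from h import *
import pickle
w=robot.read_camera("wrist");S=robot.read_camera("scene");pickle.dump((w,S),open("ws8.pkl","wb"))
s=robot.read_state();p=np.array(s["tool_pos"]);print(s["t"],p,s["force"])
tip=p-[0,0,.122]
for n,c in(("w",w),("S",S)):print(n,"tip",proj(c,tip),"mark",proj(c,tip+[0,0,.055]),"bore",proj(c,(.5799,-.052,.11)))
print("redS",red(S,(220,100,320,230)),"redW",red(w,(290,160,370,300)))
a=cv2.resize(w["pixels"][160:260,280:380],(400,400),interpolation=cv2.INTER_CUBIC)
b=cv2.resize(S["pixels"][170:250,220:300],(400,400),interpolation=cv2.INTER_CUBIC)
cv2.imwrite("pics/c8.png",np.hstack([a,b]))
```

```text
13.3 [ 0.58066831 -0.05235002  0.24197632] [-0.010743    0.22544392 -0.10255242]
w tip [327.42098385 227.39471479] mark [327.40380752 248.35393861] bore [326.36410975 223.92863773]
S tip [262.36365721 220.86175958] mark [259.32104642 193.84619102] bore [262.50751553 225.72697832]
redS [([37, 93, 4, 2, 6], [258.8, 193.7])] redW [([33, 80, 11, 5, 27], [327.8, 241.6])]
```

View pics/c8.png

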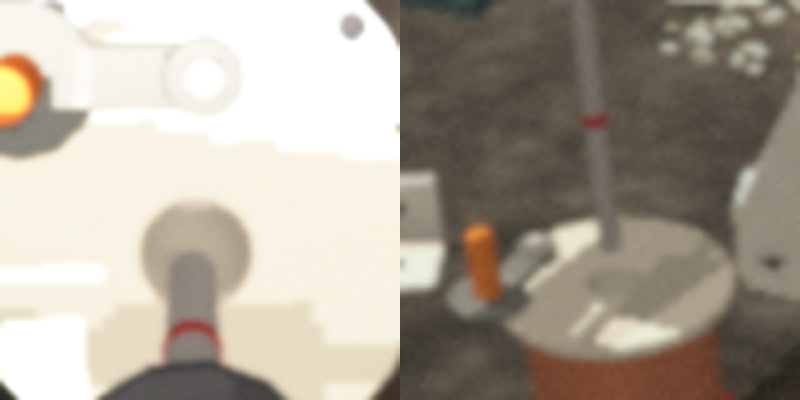

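Wrist panel: the bore centre is at crop (196,253) and the stem at u 191. Scene panel: the mark is at (595,121) and the stem end at (609,245), aligned within about 1 mm. I make a small correction, then lower in.

play_rows(
  deltas=[0.5,0.7,0,0,18,0,0,0,0,18,0,0,2,0,18,0,0,4,0,18,0,0,4,0,18,0,0,4,0,18,0,0,3,0,18,0,0,2,0,18,0,0,0,0,18,0,0,0,0,18],
)

```text
t: 14.13
tool_pos: [0.5811, -0.0518, 0.2225]
orientation: [-2.242, -2.201, 0.0]
force: [-0.7, -0.7, -0.6]
opening: 0.0216
gripper_force: 30.0
```

play_rows(
  deltas=[0,0,3,0,18,0,0,5,0,18,0,0,5,0,18,0,0,5,0,18,0,0,5,0,18,0,0,4,0,18,0,0,3,0,18,0,0,0,0,18,0,0,0,0,18,0,0,0,0,18],
)

```text
t: 14.97
tool_pos: [0.5814, -0.0519, 0.193]
orientation: [2.242, 2.201, 0.0]
force: [0.3, -0.2, -0.3]
opening: 0.0217
gripper_force: 30.0
```

Run:
```python
from h import *
import pickle
w=robot.read_camera("wrist");S=robot.read_camera("scene");pickle.dump((w,S),open("ws9.pkl","wb"))
s=robot.read_state();p=np.array(s["tool_pos"]);print(s["t"],p,s["force"],s["wrist_torque"])
print("redS",red(S,(220,100,320,235)),"redW",red(w,(290,160,370,300)))
for o in(.121,.122,.123):print(o,"mark",proj(S,p-[0,0,o-.055]))
a=cv2.resize(w["pixels"][160:260,280:380],(400,400),interpolation=cv2.INTER_CUBIC)
b=cv2.resize(S["pixels"][170:250,220:300],(400,400),interpolation=cv2.INTER_CUBIC)
cv2.imwrite("pics/c9.png",np.hstack([a,b]))
```

```text
15.0667 [ 0.58145288 -0.05184995  0.19306043] [ 0.06470838 -0.17653335 -0.32105554] [-0.01001324 -0.08906786  0.02648594]
redS [] redW [([32, 80, 12, 5, 29], [327.4, 241.8])]
0.121 mark [261.9559595  217.22027195]
0.122 mark [262.00954508 217.69708052]
0.123 mark [262.06305228 218.17323937]
```

View pics/c9.png

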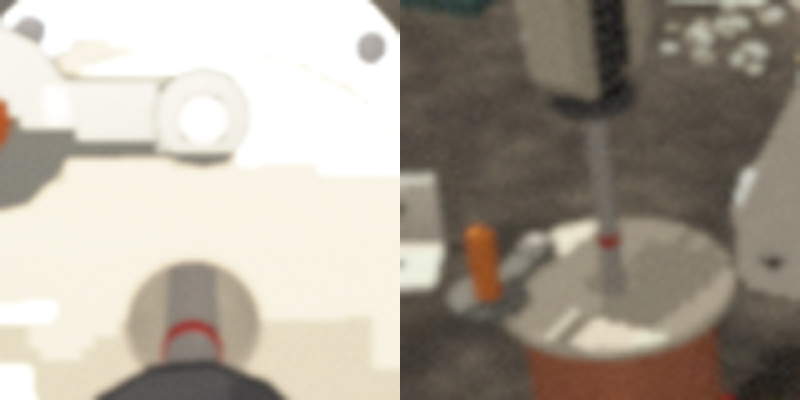

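Wrist panel: the stem, at u 192, is centred in the bore (126–259). Scene panel: the mark is at crop (608,240), about 16 mm above the face. I lower the rest.

play_rows(
  deltas=[0,0,2,0,18,0,0,3,0,18,0,0,3,0,18,0,0,3,0,18,0,0,2,0,18,0,0,2,0,18,0,0,1,0,18,0,0,0,0,18,0,0,0,0,18,0,0,0,0,18],
)

```text
t: 15.9
tool_pos: [0.5813, -0.0518, 0.1768]
orientation: [2.242, 2.201, 0.0]
force: [-0.5, -0.1, 0.1]
opening: 0.0219
gripper_force: 30.0
```

Run:
```python
from h import *
import pickle
w=robot.read_camera("wrist");S=robot.read_camera("scene");pickle.dump((w,S),open("ws10.pkl","wb"))
s=robot.read_state();p=np.array(s["tool_pos"]);print(s["t"],p,s["force"],s["wrist_torque"])
print("redW",red(w,(290,160,370,300)))
h=cv2.cvtColor(S["pixels"],cv2.COLOR_BGR2HSV);g=S["pixels"].astype(int)
rd=(g[...,2]-(g[...,0]+g[...,1])/2)[212:236,252:274];m=rd*(rd>12);yy,xx=np.mgrid[212:236,252:274]
print("red S centroid",(m*xx).sum()/m.sum(),(m*yy).sum()/m.sum(),m.max())
for o in(.120,.122,.124):print(o,"mark",proj(S,p-[0,0,o-.055]))
b0=np.array([.5799,-.052,.11]);print("boreS",proj(S,b0))
gw=cv2.cvtColor(w["pixels"],cv2.COLOR_BGR2GRAY);print(gw[236,300:356:2],gw[226:262:2,312],gw[226:262:2,344])
a=cv2.resize(w["pixels"][200:280,290:370],(400,400),interpolation=cv2.INTER_CUBIC)
b=cv2.resize(S["pixels"][190:250,232:292],(400,400),interpolation=cv2.INTER_CUBIC)
cv2.imwrite("pics/c10.png",np.hstack([a,b]))
```

```text
16.0 [ 0.58132731 -0.05183932  0.17685929] [ 0.4900921   0.73914528 -1.25091183] [-0.04630584 -0.05928059 -0.02004892]
redW [([32, 80, 13, 6, 29], [327.7, 241.9])]
red S centroid 262.498231511254 224.20332261521972 61.5
0.12 mark [262.72252169 224.43342529]
0.122 mark [262.82733746 225.36702459]
0.124 mark [262.93185119 226.29811669]
boreS [262.50751553 225.72697832]
[242 242 242 242 242 243 241 230 190 168 162 138 135 136 136 138 135 153
 167 167 189 229 241 241 242 243 243 242] [243 242 242 243 242 241 234 212 184 166 161 160 163 167 117  80  88  87] [242 243 243 242 242 241 234 214 186 164 161 161 165 170 114  63  71  68]
```

View pics/c10.png

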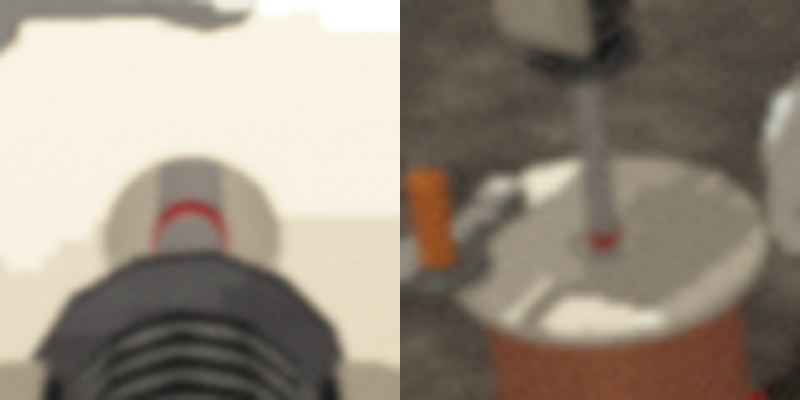

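The mark is at scene crop (603,240), at the near edge of the bore, and the stem is centred in the wrist panel. I now refine the mark height numerically from the pictures already taken, allowing for the visible near side of the ring.

Run:
```python
from h import *
import pickle
from scipy.optimize import brentq
P={"wst5":(.50104,-.25216,.28996),"wst6":(.58036,-.05318,.29173),"ws7":(.58052,-.05238,.29165),"ws8":(.58067,-.05235,.24198),"ws9":(.58145,-.05185,.19306),"ws10":(.58133,-.05184,.17686)}
for k,p in P.items():
    S=pickle.load(open(k+".pkl","rb"))[1];p=np.array(p)
    d=(np.array(S["eye"])-p)*[1,1,0];d/=np.linalg.norm(d)
    c=proj(S,p-[0,0,.066]);u,v=c.round().astype(int)
    g=S["pixels"].astype(float);rd=g[...,2]-(g[...,0]+g[...,1])/2
    w=rd[v-6:v+7,u-4:u+5]; yy,xx=np.mgrid[v-6:v+7,u-4:u+5]
    w=np.where(w>25,w-12,0)
    U,V=(w*xx).sum()/w.sum(),(w*yy).sum()/w.sum()
    f=lambda o:proj(S,p+.00314*d-[0,0,o-.055])[1]-V
    print(k,"red",round(U,2),round(V,2),"predU",c[0].round(2),"offset mm",round(1000*brentq(f,.1,.14),2), "rows",w.sum(1).round().astype(int).tolist())
# bore rim rows in clean scene picture
S=pickle.load(open("wst4.pkl","rb"))[1];g=cv2.GaussianBlur(cv2.cvtColor(S["pixels"],cv2.COLOR_BGR2GRAY),(1,1),0)
print(g[217:236,258:269])
b=np.array([.5799,-.052,.11]);d=(np.array(S["eye"])-b)*[1,1,0];d/=np.linalg.norm(d);l=np.array([-d[1],d[0],0])
for n,q in(("near",.01*d),("far",-.01*d),("side",.01*l),("side",-.01*l)):print(n,proj(S,b+q))
```

```text
wst5 red 353.0 215.75 predU 353.12 offset mm 119.87 rows [0, 0, 0, 0, 0, 27, 202, 246, 108, 0, 0, 0, 0]
wst6 red 256.72 167.53 predU 256.62 offset mm 120.2 rows [0, 0, 0, 0, 0, 89, 232, 239, 98, 0, 0, 0, 0]
ws7 red 255.46 167.7 predU 256.25 offset mm 120.66 rows [0, 0, 0, 0, 0, 44, 232, 266, 122, 0, 0, 0, 0]
ws8 red 258.55 193.89 predU 259.26 offset mm 120.35 rows [0, 0, 0, 0, 0, 0, 175, 246, 118, 0, 0, 0, 0]
ws9 red 261.43 217.83 predU 261.96 offset mm 120.31 rows [0, 0, 0, 0, 0, 14, 164, 215, 104, 0, 0, 0, 0]
ws10 red 262.22 225.65 predU 262.78 offset mm 120.58 rows [0, 0, 0, 0, 0, 16, 177, 181, 56, 0, 0, 0, 0]
[[238 238 239 238 238 239 238 239 238 239 238]
 [238 238 239 238 238 239 238 239 239 238 238]
 [237 238 238 238 239 238 237 237 239 238 238]
 [239 238 239 239 238 239 239 238 239 238 238]
 [239 238 237 237 237 237 237 237 238 238 238]
 [237 234 233 230 226 226 227 228 232 236 238]
 [232 221 209 200 191 189 188 196 211 224 232]
 [214 191 171 161 156 162 162 162 171 191 214]
 [181 155 150 149 151 163 166 153 155 171 202]
 [158 143 159 161 149 153 153 156 170 190 213]
 [172 153 151 147 148 149 153 164 178 201 223]
 [206 189 179 174 171 175 186 197 208 222 234]
 [232 227 223 217 213 216 224 230 232 234 237]
 [238 236 236 235 233 234 237 238 238 238 238]
 [238 238 238 238 238 239 238 238 238 238 239]
 [239 239 238 238 239 238 238 239 238 238 239]
 [239 239 238 239 238 238 238 239 238 238 238]
 [238 238 240 238 239 238 238 239 238 238 239]
 [238 238 239 238 238 238 239 238 238 238 238]]
near [262.85041803 228.76865652]
far [262.17085404 222.7425592 ]
side [268.10249639 225.1279364 ]
side [256.89389846 226.32778989]
```

The grip offset is consistently 120.3 ± 0.3 mm, so the mark is now at z = 111.6 mm, 1.6 mm too high. Centring is within 0.5 mm. I make the final trim.

play_rows(
  deltas=[-0.2,0.2,0.8,0,18,0,0,0.8,0,18,0,0,0,0,18,0,0,0,0,18,0,0,0,0,18,0,0,0,0,18,0,0,0,0,18,0,0,0,0,18,0,0,0,0,18,0,0,0,0,18],
)

```text
t: 16.83
tool_pos: [0.5814, -0.052, 0.1751]
orientation: [2.242, 2.201, 0.0]
force: [-0.9, -0.0, -0.7]
opening: 0.0218
gripper_force: 30.0
```

Run:
```python
from h import *
from scipy.optimize import brentq
ps=[];
for i in range(4):
    S=robot.read_camera("scene");s=robot.read_state();ps.append(s["tool_pos"])
p=np.mean(ps,0);print(s["t"],p,np.ptp(ps,0),s["force"],s["opening"],s["gripper_force"],np.abs(s["dq"]).max())
d=(np.array(S["eye"])-p)*[1,1,0];d/=np.linalg.norm(d)
u,v=proj(S,p-[0,0,.066]).round().astype(int)
g=S["pixels"].astype(float);rd=g[...,2]-(g[...,0]+g[...,1])/2;w=rd[v-6:v+7,u-4:u+5];yy,xx=np.mgrid[v-6:v+7,u-4:u+5];w=np.where(w>25,w-12,0)
V=(w*yy).sum()/w.sum();o=brentq(lambda o:proj(S,p+.00314*d-[0,0,o-.055])[1]-V,.1,.14);print("U",(w*xx).sum()/w.sum(),"mark z",p[2]-o+.055,"via 120.3:",p[2]-.0653)
```

```text
17.0333 [ 0.58140812 -0.0520262   0.17503686] [1.83676387e-05 2.04331989e-05 1.97788812e-05] [ 0.39868922  1.49660033 -0.74648693] 0.02166306433040872 29.99912828207016 0.0021981261093194605
U 262.41394825646796 mark z 0.10945920274311302 via 120.3: 0.10973685871957639
```

The mark is level at 109.7 mm, and the probe is centred, still and untouched. I hand the job in.

```bash
python3 -c "
from plant import robot
print(robot.close_job())"
```

```text
the job is handed in; nothing more can be done
None
```

I swung the cover clear and handed the job in at about 17 s, with the probe held upright and still in the bore, about 0.5 mm off centre at most. The red mark measures about 0.3 mm below the coil's top face (camera calibration good to about 2 mm), and the force readings showed no sign of contact.

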